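# Discard the empty vial and shut the sharps box

### The job

Throw the tall empty vial away: drop it through the open hatch in the lid of the larger yellow sharps box, then slide that box's hatch by its upright grip all the way shut, to its end stop. Leave the hatch of the smaller sharps box as it is.

Things in the scene. Friction and masses are not known exactly. Their poses are not given: they have to be found in the camera images.
- tall_vial_mid (a point): The tall empty glass vial, standing on the desk: body 28 mm diameter and 52 mm tall with a paper label, then a narrower neck and metal cap, 68 mm tall in all, 30 g. The point is on its axis, half-way up (34 mm above the desk). Two short vials (23 mm diameter, 38 mm tall) stand near it, at least 60 mm away between centres.
- sharps_box: The larger yellow sharps box, fixed to the desk: 150 mm (its x) by 270 mm (its y). Origin at the centre of its underside, z up. Lid surface 104 mm above the desk, rails and end bars on it up to 113 mm. Opening in the lid 90 by 90 mm, centred at x = 0, y = +55 mm; hollow below. A flat white hatch plate, 104 by 110 mm, top at 108 mm, slides along +y over the opening to shut it.
- hatch (a joint): Slide of the larger box's hatch, m: 0 open, 0.11 shut at its end stop; starts at 0 to 0.015. The grip, an upright white block in the middle of the plate, is centred at the box's x = 0, y = joint - 0.055: 16 mm thick along y, 44 mm along x, from 108 to 142 mm above the desk. It takes about 3 N to slide and stays where it is left.
- small_hatch_grip (a point): Centre of the grip on the hatch of the smaller sharps box (110 by 170 mm, 80 mm tall, same make, to the left of the vials, fixed). Not to be moved.
Mind the look-alikes: they are no part of the job. Leave any orange or purple look-alike of the part that bears tall_vial_mid alone.

How it is judged:
By the outcome, as a careful person would: the job done as asked, in the order asked, and still so for the second after the job is handed in, with the robot touching nothing.
It also fails if it takes over 42 s, if anything falls off the work surface, if the arm or the gripper's body presses on something with over 40 N, if the wrist force passes 120 N, or if a joint passes its speed limit or range.

### The arm

A 7-joint arm with a two-finger parallel gripper is mounted at the origin on the work surface. World frame = base frame: x ahead of the robot, y to its left, z up, the work surface at z = 0. Lengths are in mm, angles in rad, forces in N, time in s.
With the tool pointing down it reaches from about 425 to 875 mm from the base axis. Payload 9.9 kg.
Tool frame: the origin (TCP) lies at the very end of the fingers, on their centre line; the grasp point (between the pads) lies 19 mm behind it; z points along the fingers, y is the line along which they close (so a half turn about z gives the same grasp; the last joint's range is limited). The gripper opens to 85 mm and grips with 20 to 120 N. Pads are 22 mm wide; open, the fingers measure 114 mm over their backs; the gripper's body (76 mm by 85 mm) begins 54 mm behind the grasp point. The pads swing forward as they close: fully open they stand 13 mm farther back than shut.
Start: joints at [1.189, 0.576, 0.025, 1.437, -0.015, 1.129, -0.057], TCP at [198.061, -645.291, 231.289] pointing down, gripper open.
Joint ranges: [-2.76, 2.76], [-0.34, 2.15], [-1.52, 1.57], [0.19, 2.46], [-1.09, 4.23], [0.17, 1.99], [-2.82, 2.82]. Speed limits (rad/s): [2.22, 2.22, 3.01, 3.01, 3.14, 3.14, 3.14].

### API

Orientations are given as [roll, pitch, yaw] about the fixed x, y, z axes, in that order (R = Rz(yaw) Ry(pitch) Rx(roll)).
In Python, from workcell import r gives the robot as it stands. The module is installed in compiled form; this text tells all that it offers.
- The arm moves only by the tool send_rows, never from a script. Its argument "steps" is text: rows parted by semicolons, each of 7 numbers parted by spaces: the shift along the tool's x, y, z in mm, then the turn, a rotation vector about the tool's x, y, z in degrees, then the opening, from 0 (shut) to 1 (fully open). In form: x y z wx wy wz claw; .... A call has 1 to 12 rows; each row shifts and turns the commanded pose from where the row before left it, along the tool's axes as they then stand; what a row does not reach is not made up. A row lasts 1/8 s, in which the tool goes at most 62.5 mm and 10.7 degrees, less where a joint would pass 70% of its speed; a pose out of reach is approached as far as the arm can. A call is refused whole if a number of a shift passes 62.5 or a number of a turn 10.7, either way. A call with a gripper value outside its range is refused whole. The fingers move at their own pace and stop on an object; the grip force is fixed at half the most. Time passes only in rows, so rows that do not move let the fingers close. It gives the time, the measured TCP pose, the force, the opening and the grip force at its end, in the units of the state.
- r.get_obs(): the state, without advancing time (a new reading comes with each control period).
- r.camera(name): name is "scene" or "top" or "wrist"; returns a dict with "frame" (400x640x3 uint8, red, green, blue), "fx", "fy", "cx", "cy" (pixels), "cam_to_world" (4x4, takes a point from camera to world coordinates); the wrist camera has in their place "hand_eye" (4x4, takes a point from camera to tool coordinates, whose origin is the TCP and whose axes are the flange's). Camera axes: x right, y up, looking along -z (the intrinsics and any distortion apply to the point x, -y, -z); pixel columns grow to the right and rows downward; lengths in mm; the calibration is good to about 2 mm. A picture is of the moment at which its call begins: read the wrist's pose just before it. There is no depth.
- r.hand_in(): hands the job in; it is judged then, once.
The state is a dict: "time": time; "qpos": joint angles; "dq": joint speeds; "joint_efforts": joint torques, N m; "tcp_pos": TCP position; "eef_rot": TCP orientation; "contact_force": force on the tool from outside, world axes, zero at the start; "wrist_torque": the same for the moment, N m; "width": opening from 0.0 (shut) to 1.0 (fully open); "grasp_force": force on a finger pad.
Only numpy, scipy, OpenCV 4.12 (cv2) and the standard library are available. Lean on these libraries where they do the work, as an engineer would, in place of code of your own. Each camera call takes 0.05 s, during which the arm holds its last target. There are 200 camera calls.

## Working session

There is one attempt and no reset: what is moved stays moved. The work goes in short steps, Python scripts to look and compute and a tool call to move; the robot and the scene stay as the last step left them, time stands still between calls to the robot, and variables do not carry over. Pictures are saved under pics/ and viewed, at most 10 in all, crops included, and the job is handed in when it is done.

Besides the shell and the picture viewer there is one more tool, called after "Call:" by a JSON object that holds its "api" and its "payload", one argument or row to a line. send_rows: Moves the arm, as the interface text tells. Its arguments: {"type":"object","properties":{"steps":{"type":"string"}},"required":["steps"]}

```bash
mkdir -p pics
cat > h.py <<'E'
import numpy as np, cv2
from workcell import r
def save(name,fn):
    c=r.camera(name); cv2.imwrite('pics/'+fn,c['frame'][:,:,::-1]); return c
def ray(c,u,v,z,T=None):
    T=np.array(c['cam_to_world']) if T is None else T
    d=T[:3,:3]@np.array([(u-c['cx'])/c['fx'],-(v-c['cy'])/c['fy'],-1.]); o=T[:3,3]
    return o+d*(z-o[2])/d[2]
def proj(c,p,T=None):
    T=np.array(c['cam_to_world']) if T is None else T
    q=np.linalg.inv(T)@np.append(p,1); return c['cx']+c['fx']*q[0]/-q[2], c['cy']-c['fy']*q[1]/-q[2]
E
python3 - <<'E'
from h import *
o=r.get_obs();print(o)
for n in('scene','top'):
    c=save(n,n+'1.png'); print({k:v for k,v in c.items() if k!='frame'})
E
```

```text
{'time': 0.0, 'qpos': array([ 1.18921818,  0.57648866,  0.02484005,  1.43794933, -0.01497988,
        1.12905557, -0.05652016]), 'dq': array([ 0.00045229, -0.00096562, -0.00036527,  0.00223832,  0.00165104,
        0.00025033, -0.00047826]), 'joint_efforts': array([-1.87891252e-03, -7.65761805e+01,  2.24969119e+00, -2.85974032e+01,
        1.51553925e-02,  1.28472861e-02, -2.66015093e-05]), 'tcp_pos': array([ 197.89694337, -644.82215338,  230.45724027]), 'eef_rot': array([-3.13987948e+00,  1.05026047e-04,  2.97803619e-01]), 'contact_force': array([ 0.1861284 , -0.41751089, -0.58067531]), 'wrist_torque': array([ 0.02331491,  0.01952005, -0.01850971]), 'grasp_force': 0.0, 'width': 1.0001613692994884}
{'fx': 417.6080261650122, 'fy': 417.6080261650122, 'cx': 315.8924504825014, 'cy': 205.31910895471975, 'cam_to_world': array([[ 4.08565648e-01, -5.02082108e-01,  7.62225471e-01,
         1.26751843e+03],
       [ 9.12625352e-01,  2.37303090e-01, -3.32869659e-01,
        -2.44108837e+02],
       [-1.37505593e-02,  8.31625397e-01,  5.55166751e-01,
         6.36713539e+02],
       [ 0.00000000e+00,  0.00000000e+00,  0.00000000e+00,
         1.00000000e+00]])}
{'fx': 419.19155910798906, 'fy': 419.19155910798906, 'cx': 320.59489250844683, 'cy': 198.46279609275993, 'cam_to_world': array([[-2.61637376e-02,  9.98354912e-01, -5.10189042e-02,
         4.83733833e+02],
       [-9.99654220e-01, -2.62636503e-02, -1.28880842e-03,
         7.09869841e+01],
       [-2.62663087e-03,  5.09675428e-02,  9.98696856e-01,
         1.04376967e+03],
       [ 0.00000000e+00,  0.00000000e+00,  0.00000000e+00,
         1.00000000e+00]])}
```

View pics/top1.png

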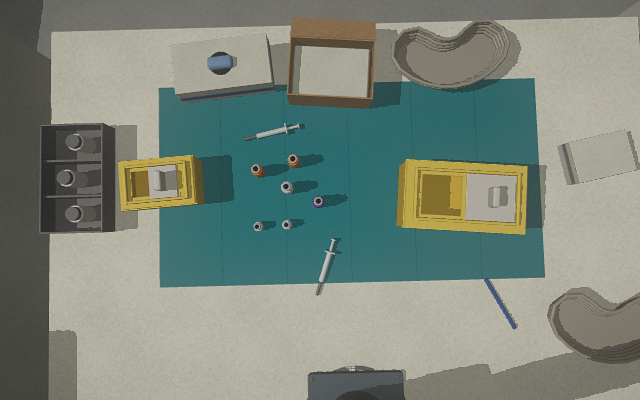

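View pics/scene1.png

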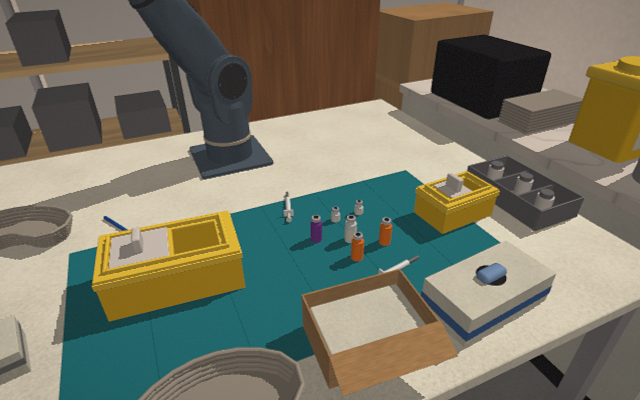

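The top view shows the white tall vial near (287,187), short vials at (258,226) and (287,224), orange and purple look-alikes around it, and the large box at about (400-527,160-235). I'll enlarge the vials and the box.

Run:
```python
import cv2,numpy as np
a=cv2.imread('pics/top1.png')
A=cv2.resize(a[145:240,240:340],None,fx=4,fy=4,interpolation=cv2.INTER_CUBIC)
B=cv2.resize(a[150:245,390:535],None,fx=4,fy=4,interpolation=cv2.INTER_CUBIC)[:, :]
s=cv2.imread('pics/scene1.png');
cv2.imwrite('pics/cA.png',np.hstack([A[:, :200+200],B[:,:400]]) if 0 else cv2.resize(np.hstack([A,B]),(784,304)) )
cv2.imwrite('pics/cB.png',B)
```

```text
(no output)
```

View pics/cB.png

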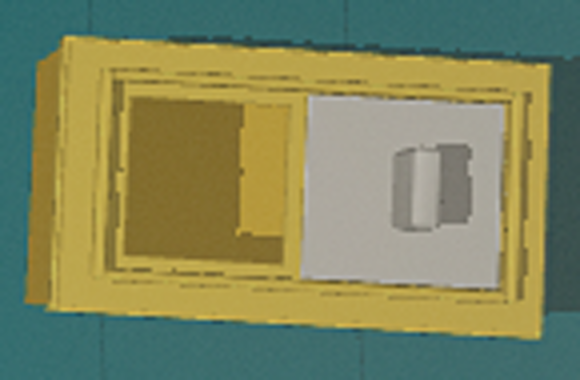

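The crop shows the lid corners at crop (65,37), (550,65), (541,338), (47,310), the grip top centred at about (425,189), the hatch plate on the right, and the opening on the left.

Run:
```python
from h import *
c=r.camera('top'); s=r.camera('scene')
K=[(65,37),(550,65),(541,338),(47,310)]
P=[ray(c,390+u/4,150+v/4,104) for u,v in K]
print(np.round(P))
for a,b in((0,1),(1,2),(2,3),(3,0)): print(np.linalg.norm(P[a]-P[b]))
C=np.mean(P,0); yv=(P[0]+P[3]-P[1]-P[2]);yv/=np.linalg.norm(yv); print('centre',C,'y axis ang',np.degrees(np.arctan2(yv[1],yv[0])))
g=ray(c,390+425/4,150+189/4,142); print('grip',g, (g-C)[:2]@yv[:2]); print('open',C+55*yv)
v=ray(c,287,185.5,68); print('vial top',v,'proj in scene',proj(s,v),proj(s,[v[0],v[1],0]))
# crops
A=cv2.resize(c['frame'][145:240,240:340,::-1],None,fx=4,fy=4,interpolation=cv2.INTER_CUBIC)
B=cv2.resize(s['frame'][190:285,300:400,::-1],None,fx=4,fy=4,interpolation=cv2.INTER_CUBIC)
cv2.imwrite('pics/cV.png',np.hstack([A,B]))
```

```text
[[ 615. -123.  104.]
 [ 592. -395.  104.]
 [ 439. -382.  104.]
 [ 462. -107.  104.]]
273.05164244293064
153.39487553308444
275.81544535391174
153.95832295001802
centre [ 527.1039467  -252.04947797  104.        ] y axis ang 85.20733708070276
grip [ 522.47285428 -305.79179672  142.        ] -53.94134116577166
open [ 531.69920965 -197.24178181  104.        ]
vial top [565.94094243 149.86899974  68.        ] proj in scene (np.float64(350.23833083142864), np.float64(216.89692959227312)) (np.float64(349.34943901864045), np.float64(239.63501201927505))
```

View pics/cV.png

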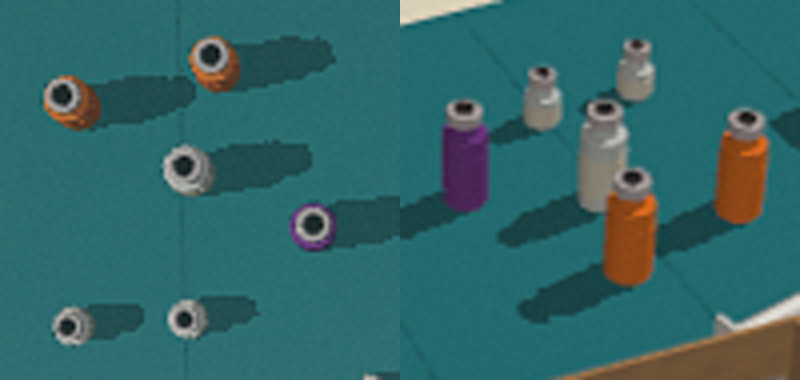

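Both views agree on the vial axis, near (563,152), with the cap at top-view (286,187) and scene (351,216). The current closing line, about 107° in world axes, passes clear of all its neighbours, so I'll keep this yaw and move over.

Call:
{"api": "send_rows", "payload": {
  "steps": "32 -36 0 0 0 0 0.7;32 -36 0 0 0 0 0.7;32 -36 0 0 0 0 0.7;32 -36 0 0 0 0 0.7;32 -36 0 0 0 0 0.7;32 -36 0 0 0 0 0.7;32 -36 0 0 0 0 0.7;32 -36 0 0 0 0 0.7;32 -36 0 0 0 0 0.7"
}}

```text
time: 1.32
tcp_pos: [378.8, -249.6, 231.4]
eef_rot: [3.141, -0.0, 0.298]
contact_force: [1.0, 0.1, 0.3]
width: 0.696
grasp_force: 0.0
```

Call:
{"api": "send_rows", "payload": {
  "steps": "32 -36 0 0 0 0 0.7;32 -36 0 0 0 0 0.7;32 -36 0 0 0 0 0.7;32 -36 0 0 0 0 0.7;32 -36 0 0 0 0 0.7;32 -36 0 0 0 0 0.7;32 -36 0 0 0 0 0.7;32 -36 0 0 0 0 0.7;0 0 0 0 0 0 0.7;0 0 0 0 0 0 0.7"
}}

```text
time: 2.58
tcp_pos: [538.2, 98.7, 231.0]
eef_rot: [3.141, 0.001, 0.298]
contact_force: [0.8, 0.5, -0.4]
width: 0.7
grasp_force: 0.0
```

```bash
cat >> h.py <<'E'
from scipy.spatial.transform import Rotation as R
def pose():
    o=r.get_obs(); T=np.eye(4); T[:3,:3]=R.from_euler('xyz',o['eef_rot']).as_matrix(); T[:3,3]=o['tcp_pos']; return o,T
def delta(p): # world target -> tool-frame shift
    o,T=pose(); return np.round(T[:3,:3].T@(np.array(p)-T[:3,3]),1)
E
python3 - <<'E'
from h import *
o,T=pose(); c=save('wrist','w1.png'); W=T@np.array(c['hand_eye'])
print(o['tcp_pos'],o['eef_rot'],o['width'],o['time']); np.save('W.npy',W)
print('expected cap px',proj(c,[563,152,68],W))
for z in(52,68):print(ray(c,320,200,z,W))
print(delta([563,152,120]))
E
```

```text
[538.17080993  98.72319265 230.96659288] [3.14110488e+00 1.08770846e-03 2.97747237e-01] 0.699701732389671 2.575
expected cap px (np.float64(277.143298246903), np.float64(149.29987144326557))
[517.90029408  89.31512237  52.        ]
[522.10160038  90.74800356  68.        ]
[ 39.6 -44.4 111. ]
```

View pics/w1.png

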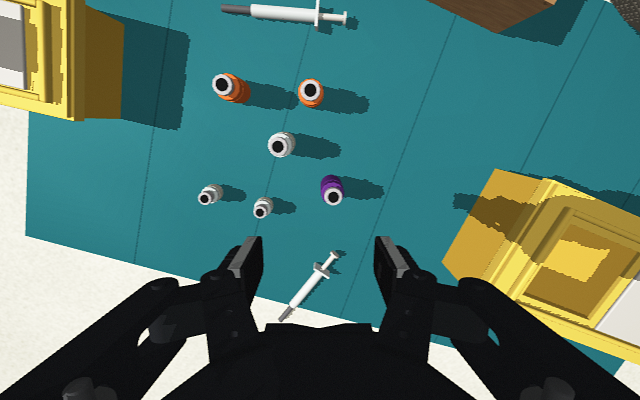

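The wrist view shows the tall white vial's cap at (278,146), about 3 px from the prediction.

Run:
```python
from h import *
c=r.camera('wrist');W=np.load('W.npy')
p=ray(c,278,146,68,W);print(p,delta([*p[:2],110]))
```

```text
[566.68134851 152.01720936  68.        ] [ 43.1 -43.6 121.2]
```

Call:
{"api": "send_rows", "payload": {
  "steps": "42 -44 0 0 0 0 0.7;0 0 40 0 0 0 0.7;0 0 50 0 0 0 0.7;0 0 50 0 0 0 0.7;0 0 40 0 0 0 0.7;0 0 25 0 0 0 0.7;0 0 8 0 0 0 0.7;0 0 0 0 0 0 0.7"
}}

```text
time: 3.68
tcp_pos: [566.0, 153.1, 18.6]
eef_rot: [3.141, 0.0, 0.297]
contact_force: [-0.5, -0.4, -0.2]
width: 0.703
grasp_force: 0.0
```

Call:
{"api": "send_rows", "payload": {
  "steps": "0 0 0 0 0 0 0.25;0 0 0 0 0 0 0.25;0 0 0 0 0 0 0.25;0 0 0 0 0 0 0.25;0 0 0 0 0 0 0.25;0 0 0 0 0 0 0.25"
}}

```text
time: 4.42
tcp_pos: [566.5, 153.9, 19.7]
eef_rot: [3.141, -0.002, 0.298]
contact_force: [-1.5, -0.2, 5.5]
width: 0.312
grasp_force: 58.6
```

The vial is gripped (opening about 27 mm, 59 N). Next I'll lift it, turn to the box's yaw and carry it across.

Call:
{"api": "send_rows", "payload": {
  "steps": "0 0 -30 0 0 0 0.25;0 0 -50 0 0 0 0.25;0 0 -60 0 0 0 0.25;0 0 -60 0 0 7.3 0.25;0 0 0 0 0 7.3 0.25;0 0 0 0 0 7.3 0.25;0 30 0 0 0 0 0.25;0 45 0 0 0 0 0.25;0 45 0 0 0 0 0.25;0 45 0 0 0 0 0.25;0 45 0 0 0 0 0.25"
}}

```text
time: 5.8
tcp_pos: [547.8, -56.8, 219.1]
eef_rot: [-3.141, -0.001, -0.084]
contact_force: [-0.4, 0.3, -0.8]
width: 0.312
grasp_force: 59.0
```

Call:
{"api": "send_rows", "payload": {
  "steps": "0 45 0 0 0 0 0.25;0 45 0 0 0 0 0.25;-4 35 0 0 0 0 0.25;0 17 0 0 0 0 0.25;0 0 0 0 0 0 0.25;0 0 0 0 0 0 0.25"
}}

```text
time: 6.55
tcp_pos: [532.7, -194.7, 218.4]
eef_rot: [-3.141, -0.0, -0.082]
contact_force: [0.5, 1.1, -0.5]
width: 0.31
grasp_force: 59.0
```

Run:
```python
from h import *
o,T=pose(); c=save('wrist','w2.png'); W=T@np.array(c['hand_eye']); np.save('W.npy',W)
print(o['tcp_pos'],o['eef_rot'],o['width'],o['grasp_force'],o['time'])
a=np.radians(85.2);y=np.array([np.cos(a),np.sin(a)]);x=np.array([y[1],-y[0]]);C=np.array([527,-252])
for i,j in((45,10),(45,100),(-45,100),(-45,10)): print('open corner',proj(c,[*(C+i*x+j*y),104],W))
print(delta([532,-197,100]))
```

```text
[ 532.68334109 -194.68177345  218.4089359 ] [-3.14055830e+00 -3.15828489e-04 -8.23002711e-02] 0.3100076325384973 58.98880362510681 6.55
open corner (np.float64(369.89572006558006), np.float64(149.35674230048107))
open corner (np.float64(271.2842801911724), np.float64(149.22677847609805))
open corner (np.float64(275.1558753754751), np.float64(240.51649087068523))
open corner (np.float64(365.35968875099877), np.float64(240.64086944399384))
[ -0.5   2.5 118.4]
```

View pics/w2.png

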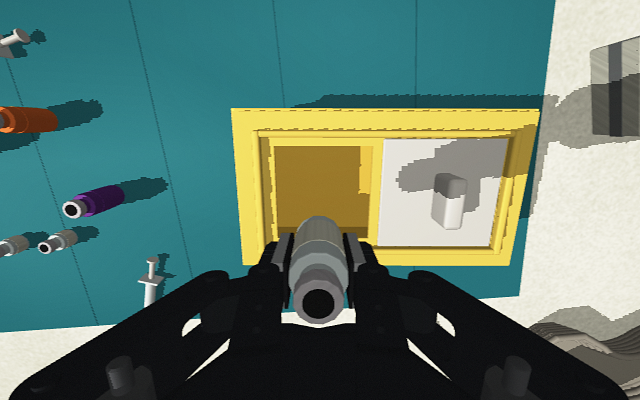

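The vial hangs straight between the fingers, and the opening's far edge runs from (274,146) to (370,146), as predicted. I'll lower it to the hatch and release.

Call:
{"api": "send_rows", "payload": {
  "steps": "0 2 30 0 0 0 0.25;0 0 40 0 0 0 0.25;0 0 25 0 0 0 0.25;0 0 13 0 0 0 0.25;0 0 0 0 0 0 0.25;0 0 0 0 0 0 0.25;0 0 0 0 0 0 0.5;0 0 0 0 0 0 0.5;0 0 0 0 0 0 0.5;0 0 0 0 0 0 0.5"
}}

```text
time: 7.85
tcp_pos: [532.0, -198.7, 110.4]
eef_rot: [3.142, -0.0, -0.084]
contact_force: [-0.2, -1.2, -0.1]
width: 0.5
grasp_force: 0.0
```

Call:
{"api": "send_rows", "payload": {
  "steps": "0 0 -30 0 0 0 0.5;0 0 -45 0 0 0 0.5;0 0 -40 0 0 0 0.3;0 0 0 0 0 0 0;0 0 0 0 0 0 0"
}}

```text
time: 8.48
tcp_pos: [531.6, -198.5, 224.8]
eef_rot: [-3.141, 0.001, -0.084]
contact_force: [0.1, 0.6, 0.1]
width: -0.001
grasp_force: 0.0
```

Run:
```python
from h import *
o,T=pose(); c=save('wrist','w3.png'); W=T@np.array(c['hand_eye']); np.save('W.npy',W)
print(o['tcp_pos'],o['eef_rot'],o['width'],o['time'])
a=np.radians(85.2);y=np.array([np.cos(a),np.sin(a)]);C=np.array([527,-252])
print('grip top px',proj(c,[*(C-54*y),142],W), 'target -y side',C-100*y,delta([*(C-100*y),118]))
```

```text
[ 531.57562504 -198.50925399  224.80259133] [-3.14144903e+00  5.84446009e-04 -8.44371035e-02] -0.001217856272940088 8.475
grip top px (np.float64(444.95407155248995), np.float64(205.40219166996832)) target -y side [ 518.63221567 -351.64928592] [  0.5 153.8 106.2]
```

View pics/w3.png

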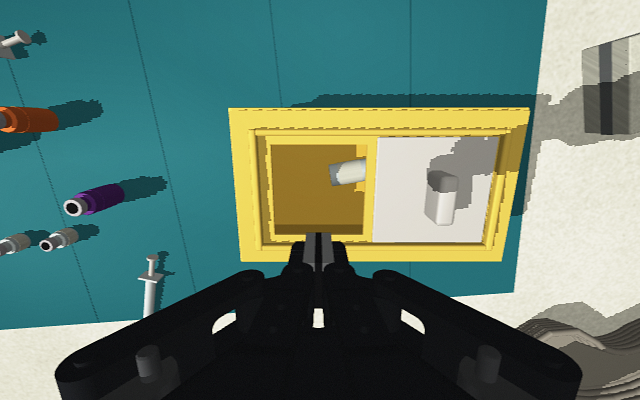

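The vial lies inside the box, visible through the opening at (347,172), with the grip at about (440,197). With the fingers shut, I'll go down behind the grip on its -y side and push.

Call:
{"api": "send_rows", "payload": {
  "steps": "0 40 0 0 0 0 0;0 50 0 0 0 0 0;0 40 0 0 0 0 0;0 24 0 0 0 0 0;0 0 0 0 0 0 0;0 0 40 0 0 0 0;0 0 40 0 0 0 0;0 0 19 0 0 0 0;0 0 6 0 0 0 0;0 0 0 0 0 0 0"
}}

```text
time: 9.78
tcp_pos: [519.5, -351.1, 120.4]
eef_rot: [-3.141, -0.0, -0.083]
contact_force: [0.2, 0.2, 1.2]
width: 0.002
grasp_force: 0.0
```

Call:
{"api": "send_rows", "payload": {
  "steps": "0 -8 0 0 0 0 0;0 -8 0 0 0 0 0;0 -6 0 0 0 0 0;0 -6 0 0 0 0 0;0 -6 0 0 0 0 0;0 -6 0 0 0 0 0;0 0 0 0 0 0 0"
}}

```text
time: 10.65
tcp_pos: [522.4, -311.3, 120.2]
eef_rot: [-3.141, 0.0, -0.084]
contact_force: [-0.7, -1.0, 1.5]
width: 0.001
grasp_force: 0.0
```

Call:
{"api": "send_rows", "payload": {
  "steps": "0 -8 0 0 0 0 0;0 -8 0 0 0 0 0;0 -8 0 0 0 0 0;0 -8 0 0 0 0 0;0 -8 0 0 0 0 0;0 -8 0 0 0 0 0;0 -8 0 0 0 0 0;0 -4 0 0 0 0 0"
}}

```text
time: 11.65
tcp_pos: [527.3, -251.7, 120.2]
eef_rot: [-3.141, 0.0, -0.084]
contact_force: [-0.8, -2.9, -2.0]
width: 0.002
grasp_force: 1.3
```

Call:
{"api": "send_rows", "payload": {
  "steps": "0 -4 0 0 0 0 0;0 -4 0 0 0 0 0;0 -4 0 0 0 0 0;0 -4 0 0 0 0 0"
}}

```text
time: 12.15
tcp_pos: [528.6, -236.3, 120.3]
eef_rot: [-3.142, 0.0, -0.085]
contact_force: [-1.5, -2.9, -1.4]
width: -0.0
grasp_force: 1.3
```

Run:
```python
from h import *
o,T=pose(); c=save('top','t2.png')
print(o['tcp_pos'],o['contact_force'])
cv2.imwrite('pics/t2c.png',cv2.resize(c['frame'][140:255,380:545,::-1],None,fx=4,fy=4,interpolation=cv2.INTER_CUBIC))
```

```text
[ 528.63726064 -236.28219667  120.25375337] [-1.47980184 -2.85609606 -1.3560344 ]
```

View pics/t2c.png

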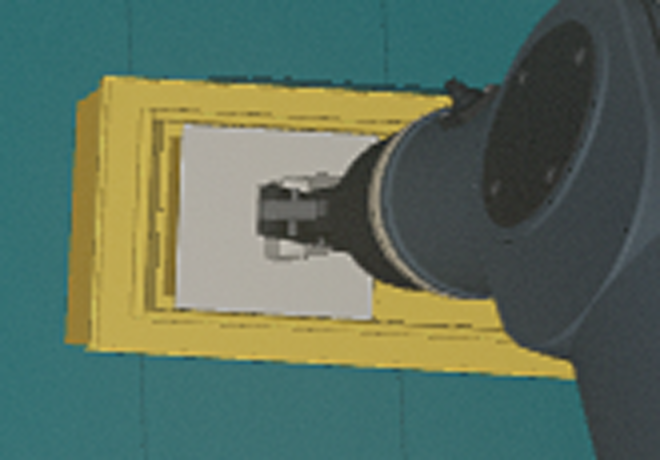

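The plate's leading edge is at crop x≈180 and the end bar at about 160, so roughly 10-15 mm remain. I'll continue in small steps and watch the force.

Call:
{"api": "send_rows", "payload": {
  "steps": "0 -3 0 0 0 0 0;0 -3 0 0 0 0 0;0 -2 0 0 0 0 0;0 0 0 0 0 0 0"
}}

```text
time: 12.7
tcp_pos: [529.6, -228.1, 120.4]
eef_rot: [-3.141, -0.0, -0.084]
contact_force: [0.6, 0.1, -0.3]
width: 0.0
grasp_force: 0.4
```

Call:
{"api": "send_rows", "payload": {
  "steps": "0 -2 0 0 0 0 0;0 -1 0 0 0 0 0;0 0 0 0 0 0 0"
}}

```text
time: 13.08
tcp_pos: [529.9, -225.4, 120.4]
eef_rot: [-3.142, -0.0, -0.084]
contact_force: [-0.3, -0.6, -0.1]
width: -0.0
grasp_force: 0.9
```

Call:
{"api": "send_rows", "payload": {
  "steps": "0 -1 0 0 0 0 0;0 -1 0 0 0 0 0;0 0 0 0 0 0 0"
}}

```text
time: 13.45
tcp_pos: [530.0, -223.5, 120.4]
eef_rot: [-3.142, -0.0, -0.084]
contact_force: [-0.7, -1.9, -0.2]
width: 0.0
grasp_force: 1.0
```

Call:
{"api": "send_rows", "payload": {
  "steps": "0 -1 0 0 0 0 0;0 -1 0 0 0 0 0;0 0 0 0 0 0 0"
}}

```text
time: 13.82
tcp_pos: [530.2, -221.4, 120.4]
eef_rot: [-3.141, -0.0, -0.084]
contact_force: [0.3, -1.3, 1.3]
width: -0.001
grasp_force: 0.9
```

Call:
{"api": "send_rows", "payload": {
  "steps": "0 -1 0 0 0 0 0;0 -1 0 0 0 0 0;0 0 0 0 0 0 0"
}}

```text
time: 14.2
tcp_pos: [530.3, -220.4, 120.4]
eef_rot: [3.141, -0.001, -0.085]
contact_force: [1.5, -5.0, 0.1]
width: 0.003
grasp_force: 2.6
```

Call:
{"api": "send_rows", "payload": {
  "steps": "0 -1 0 0 0 0 0;0 -1 0 0 0 0 0;0 0 0 0 0 0 0"
}}

```text
time: 14.58
tcp_pos: [530.2, -220.3, 120.5]
eef_rot: [3.139, -0.001, -0.086]
contact_force: [0.6, -10.8, -1.2]
width: -0.004
grasp_force: 5.3
```

The TCP has stalled at box y≈+32 (end stop predicted at +32) and the force has risen to 11 N. I'll press slightly more, then back off and retreat.

Call:
{"api": "send_rows", "payload": {
  "steps": "0 -1 0 0 0 0 0;0 0 0 0 0 0 0;0 8 0 0 0 0 0;0 15 0 0 0 0 0;0 0 -40 0 0 0 0;0 0 -50 0 0 0 0;0 50 0 0 0 0 0;0 60 0 0 0 0 0;0 60 0 0 0 0 0;0 0 0 0 0 0 0"
}}

```text
time: 15.82
tcp_pos: [511.0, -415.2, 209.6]
eef_rot: [3.139, 0.002, -0.092]
contact_force: [-0.2, 0.8, -0.6]
width: -0.001
grasp_force: 0.0
```

Run:
```python
from h import *
o,T=pose(); c=save('top','t3.png')
print(o['tcp_pos'],o['contact_force'],o['time'])
cv2.imwrite('pics/t3c.png',cv2.resize(c['frame'][140:255,380:545,::-1],None,fx=4,fy=4,interpolation=cv2.INTER_CUBIC))
```

```text
[ 510.96677113 -415.23189087  209.56518043] [-0.18574059  0.78200211 -0.63590985] 15.825
```

View pics/t3c.png

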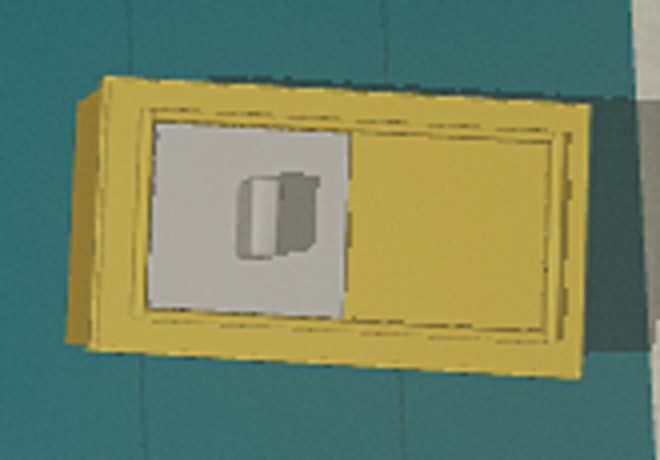

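The plate's edge (crop x≈152) is flush against the end bar, so the hatch is fully shut, and the arm is clear. I'll hand in.

```bash
python3 -c "
from workcell import r
print(r.hand_in())"
```

```text
the job is handed in; nothing more can be done
None
```

The tall vial is in the larger sharps box and that box's hatch is shut against its end stop; the small box's hatch was not touched, and the job was handed in at about 16 s.

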